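# Hold the grinder lid at half twist

### The arm

A 7-joint arm with a two-finger parallel gripper is mounted at the origin on a cart in front of the work surface, level with it; the furniture and walls round the work are solid. World frame = base frame: x ahead of the robot, y to its left, z up, the work surface at z = 0. Lengths are in mm, angles in rad, forces in N, time in s.
With the tool pointing down it reaches from about 425 to 875 mm from the base axis. Payload 4.7 kg.
Tool frame: the origin (TCP) lies midway between the tips of the shut fingers; the grasp point (between the pads) lies 19 mm behind it; z points along the fingers, x is the direction in which the jaws open and shut, and the axes are right-handed (so a half turn about z gives the same grasp; the last joint's range is limited). The gripper opens to 87 mm and grips with 3 to 60 N. Pads are 19 mm wide; open, the fingers measure 117 mm over their backs; the gripper's body (75 mm by 190 mm) begins 51 mm behind the grasp point.
Start: joints at [-1.111, 0.321, -0.07, 1.45, 0.023, 1.371, -0.057], TCP at [280.296, 586.481, 222.587] pointing down, gripper open.
Joint ranges: [-2.86, 2.86], [-0.3, 2.09], [-1.38, 1.24], [0.06, 2.45], [-1.56, 4.7], [0.09, 2.05], [-2.69, 2.69]. Speed limits (rad/s): [2.57, 2.57, 3.14, 3.14, 3.14, 3.14, 3.14].

### API

Orientations are given as a unit quaternion [w, x, y, z].
In Python, from plant import ctrl gives the robot as it stands. The module is installed in compiled form; this text tells all that it offers.
- The arm moves only by the tool jog_arm, never from a script. Its argument "rows" is a list of rows, each a list of 7 numbers: the turn, a rotation vector about the tool's x, y, z in rad, then the shift along the tool's x, y, z in cm, then the finger opening in cm, from 0 to 8.7. In form: [[wx, wy, wz, dx, dy, dz, gripper], ...]. A call has 1 to 8 rows; each row shifts and turns the commanded pose from where the row before left it, along the tool's axes as they then stand; what a row does not reach is not made up. A row lasts 1/8 s, in which the tool goes at most 62.5 mm and 10.7 degrees, less where a joint would pass 70% of its speed; a pose out of reach is approached as far as the arm can. A call is refused whole if a number of a shift passes 6.25 or a number of a turn 0.188, either way. A call with a gripper value outside its range is refused whole. The fingers move at their own pace and stop on an object; "force" is the grip in N (left out, the last holds). Time passes only in rows, so rows that do not move let the fingers close. It gives the time, the measured TCP pose, the force and the opening at its end, in the units of the state.
- ctrl.get_obs(): the state, without advancing time (a new reading comes with each control period).
- ctrl.capture(name): name is "scene" or "top" or "wrist"; returns the picture (420x560x3 uint8, red, green, blue); there is no depth.
- ctrl.camera_info(name): a dict with "fx", "fy", "cx", "cy" (pixels), "cam_to_world" (4x4, takes a point from camera to world coordinates); the wrist camera has in their place "tool_from_camera" (4x4, takes a point from camera to tool coordinates, whose origin is the TCP and whose axes are the tool frame's). Camera axes: x right, y up, looking along -z (the intrinsics and any distortion apply to the point x, -y, -z); pixel columns grow to the right and rows downward; lengths in mm; the calibration is good to about 2 mm. A picture is of the moment at which its call begins: read the wrist's pose just before it. camera_info takes no time and is no camera call.
- ctrl.finish_job(): hands the job in, once; it reports no verdict.
Trained networks look in the newest picture that a camera, given by its name, has taken for a name from the list of things; names that differ only in an ending like _2 or _b are one class to them, and where a whole thing is asked for, a point or a joint stands for the part that bears it (a point fixed in the world has none). Each returns a list of dicts, best first, with "score" (0 to 1); they miss things now and then, are a little off and sometimes report something else, mostly with a low value. They report only what shows in the picture. A call takes as long as a camera call. They do not tell look-alikes from the thing itself.
- ctrl.look_for(target, camera): "position" ([x, y, z] in mm, in world coordinates, good to about 4 mm: the middle of the surface that is visible of it).
The state is a dict: "t": time; "joint_pos": joint angles; "joint_velocities": joint speeds; "joint_torque": joint torques, N m; "ee_pos": TCP position; "ee_rot": TCP orientation; "wrist_force": force on the tool from outside, world axes, zero at the start; "torque": the same for the moment, N m; "gripper_width": opening from 0.0 (shut) to 1.0 (fully open).
Only numpy, scipy, OpenCV 4.12 (cv2) and the standard library are available. Lean on these libraries where they do the work, as an engineer would, in place of code of your own. Each camera call takes 0.05 s, during which the arm holds its last target. There are 200 camera calls.

### The job

Fit the lid on the coffee grinder: lower its two lugs through the gaps in the collar until it sits fully down, then twist it clockwise (seen from above) against the spring to the single mark halfway to the lock, never so far that the lock clicks. Finish while still gripping the lid and holding it there, down and half turned; do not let go. Leave the things standing around where they are.

Things in the scene. Friction and masses are not known exactly. Their poses are not given: they have to be found in the camera images.
- grinder_cup: Squat round steel coffee grinder without its lid, fixed to the worktop, 113 mm across the foot, 106 mm high. Origin: centre of its underside, z up. On top a collar 94 mm across with a round 66 mm opening; its inner lip (99 to 106 mm above the worktop) has two 19 mm wide gaps on the grinder's +x and -x sides, reaching out to radius 41 mm.
- seat (a point): point on the grinder's axis, 89 mm above the worktop: the centre of the lid's underside rests here when the lid is fully down; axes as the grinder's. A sprung ring here has a 17 mm wide socket under each gap of the collar; twisted clockwise, the lid's lugs carry the ring round and run under the lip
- half_mark (a point): single short black rib on top of the collar, 0.77 rad clockwise from the grinder's +x gap, radius 43 mm: the lid's lug line points here when half turned; a like rib lies opposite. A pair of ribs farther clockwise (1.47 rad from the gap) marks the lock
- twist_lid: The grinder's lid, upright on the worktop at the start, 100 to 210 g: round steel plug, diameter 62 mm, 20 mm high, lower edge bevelled; two lugs at its foot (12 mm wide, 6 mm high) stick out on its +x and -x sides to radius 37.5 mm. A half turn of the lid makes no difference. Origin: centre of its underside, z up.
- lid_grip (a point): centre of the black grip bar on the lid, on the lid's axis 43 mm above its underside; axes as the lid's. The bar is 42 mm long along x (the lug line), 14 mm wide along y, and stands from 20 to 55 mm above the underside
- switch_ring (a joint): rad; the sprung ring that the lid turns: 0 at rest, sockets under the gaps; grows clockwise seen from above; 0.7 halfway; at 0.88 sprung balls stop it up to 0.45 N m, then it snaps over; past 1.1 counts as clicked; 1.4 locked. A spring drives it back to 0 if let go (0.04 N m at 0, 0.12 at 0.7). Play lug to socket 0.07 rad either way: the lid turns 0.77 from the middle of the gaps for 0.7.
- teaspoon: steel teaspoon, 130x27x11 mm, lying flat between lid and grinder; origin: centre of its underside; leave it alone
- brush: black group-head cleaning brush, 182 mm long, lying flat; origin: centre of its underside; leave it alone
- timer: white kitchen timer, 60x72x23 mm; origin: centre of its underside; leave it alone
- glass_1: small clear glass, 46 mm wide, 57 mm high; origin: centre of its underside; leave it alone
- glass_2: small clear glass, 46 mm wide, 59 mm high; origin: centre of its underside; leave it alone
- small_pitcher: small steel milk pitcher, 74x97x89 mm; origin: centre of its underside; leave it alone
- large_pitcher: large steel milk pitcher, 90x118x108 mm; origin: centre of its underside; leave it alone
There are look-alikes about, which are no part of the job. Leave any blue, green or orange look-alike of the twist_lid alone.

How it is judged (in metres and radians):
On the way:
1. the lid sits fully down in the collar, not yet twisted (z of twist_lid in the frame of grinder_cup between 0.085 and 0.0925 m and horizontal distance between twist_lid and grinder_cup below 0.005 m and angle between twist_lid's own z axis and vertical below 0.08 rad and value of joint switch_ring below 0.25 rad), for 0.1 s.
At the end, for the whole second after the job is handed in: The lid is fully down in the collar (underside within 3.5 mm above its seat, centred within 5 mm, upright within 0.08 rad), the ring stands still between 0.55 and 0.85 rad (halfway is 0.7), and the fingers still grip the lid with more than 2 N (z of twist_lid in the frame of grinder_cup between 0.085 and 0.0925 m and horizontal distance between twist_lid and grinder_cup below 0.005 m and angle between twist_lid's own z axis and vertical below 0.08 rad and value of joint switch_ring between 0.55 and 0.85 rad and velocity of joint switch_ring between -0.1 and 0.1 rad/s and contact force between the fingers and twist_lid above 2 N and angular speed of twist_lid below 0.2 rad/s); the arm keeps its last pose, push and grip.
It fails at once if the lid is twisted so far that the lock clicks (ring past 1.1 rad) (value of joint switch_ring above 1.1 rad).
It fails at once if one of the things standing around is shifted by more than 30 mm or tipped (distance of any of teaspoon, brush, timer, glass_1, glass_2, small_pitcher, large_pitcher from where it was at the start of the episode above 0.03 m or angle between any of teaspoon, brush, timer, glass_1, glass_2, small_pitcher, large_pitcher's own z axis and vertical above 0.5 rad).
It also fails if it takes over 45 s, if anything falls off the work surface, if the arm or the gripper's body presses on something with over 40 N, if the wrist force passes 120 N, or if a joint passes its speed limit or range.

## Working session

There is one attempt and no reset: what is moved stays moved. The work goes in short steps, Python scripts to look and compute and a tool call to move; the robot and the scene stay as the last step left them, time stands still between calls to the robot, and variables do not carry over. Pictures are saved under pics/ and viewed, about 8 in all and at most 12, crops included, and the job is handed in when it is done.

Besides the shell and the picture viewer there is one more tool, called after "Emit:" as a command line: name --pt "numbers of a row" for each row, then --argument value for the rest. jog_arm: Moves the arm, as the interface text tells. Its arguments: {"type":"object","properties":{"rows":{"type":"array","items":{"type":"array","items":{"type":"number"}}},"force":{"type":"number"}},"required":["rows"]}

```bash
mkdir -p pics; python3 - <<'E'
from plant import ctrl
import cv2, numpy as np
o=ctrl.get_obs(); print(o['t'],o['ee_pos'],o['ee_rot'],o['gripper_width'])
for n in ('top','scene'):
    im=ctrl.capture(n); cv2.imwrite(f'pics/{n}0.png',im[:,:,::-1])
    i=ctrl.camera_info(n); print(n,{k:(np.round(v,3).tolist() if k!='dist' else v) for k,v in i.items()})
    for t in ('twist_lid','grinder_cup','lid_grip','half_mark','teaspoon'):
        print(t,[(np.round(d['position']).tolist(),round(d['score'],2)) for d in ctrl.look_for(t,n)])
a=cv2.imread('pics/top0.png');b=cv2.imread('pics/scene0.png')
cv2.imwrite('pics/both.png',cv2.resize(np.vstack([a,b]),None,fx=.71,fy=.71))
print(ctrl.camera_info('wrist'), ctrl.get_obs()['t'])
E
```

```text
0.0 [280.06417383 585.94766812 221.43377547] [ 5.67324278e-04  8.45918535e-01  5.33311239e-01 -7.95782604e-04] 1.001962596452225
top {'fx': 460.945, 'fy': 460.945, 'cx': 280.252, 'cy': 213.471, 'cam_to_world': [[-0.328, 0.867, -0.374, -7.3], [-0.945, -0.306, 0.119, 308.586], [-0.012, 0.392, 0.92, 1590.955], [0.0, 0.0, 0.0, 1.0]]}
twist_lid [([466.0, 84.0, 18.0], 0.72), ([666.0, 454.0, 20.0], 0.52), ([517.0, -382.0, 18.0], 0.5), ([474.0, -30.0, 20.0], 0.49), ([530.0, 539.0, 46.0], 0.49)]
grinder_cup [([491.0, 309.0, 77.0], 0.91)]
lid_grip [([668.0, 454.0, 21.0], 0.76), ([516.0, -375.0, 27.0], 0.7), ([470.0, -31.0, 18.0], 0.58), ([466.0, 77.0, 19.0], 0.47)]
half_mark [([493.0, 306.0, 86.0], 0.77)]
teaspoon [([544.0, 212.0, 4.0], 0.49)]
scene {'fx': 394.987, 'fy': 394.987, 'cx': 274.961, 'cy': 204.349, 'cam_to_world': [[0.68, 0.529, -0.507, 18.551], [-0.733, 0.474, -0.489, -485.036], [-0.019, 0.704, 0.71, 933.108], [0.0, 0.0, 0.0, 1.0]]}
twist_lid [([465.0, 72.0, 18.0], 0.91), ([516.0, -390.0, 18.0], 0.89), ([472.0, -46.0, 18.0], 0.56), ([670.0, 447.0, 17.0], 0.47)]
grinder_cup [([492.0, 284.0, 84.0], 0.56)]
lid_grip [([466.0, -40.0, 21.0], 0.94), ([514.0, -384.0, 23.0], 0.93), ([466.0, 66.0, 20.0], 0.82), ([662.0, 445.0, 21.0], 0.66)]
half_mark [([487.0, 283.0, 82.0], 0.88)]
teaspoon [([470.0, 65.0, 19.0], 0.66)]
{'fx': 295.36219114454764, 'fy': 295.36219114454764, 'cx': 274.5209710175046, 'cy': 211.18054655629845, 'tool_from_camera': array([[ 9.99998583e-01, -1.08729067e-03,  1.28550677e-03,
        -1.84199559e-01],
       [-6.73616697e-04, -9.58117498e-01, -2.86374590e-01,
        -7.82108548e+01],
       [ 1.54303895e-03,  2.86373319e-01, -9.58116873e-01,
        -1.62270870e+02],
       [ 0.00000000e+00,  0.00000000e+00,  0.00000000e+00,
         1.00000000e+00]])} 0.6
```

View pics/top0.png

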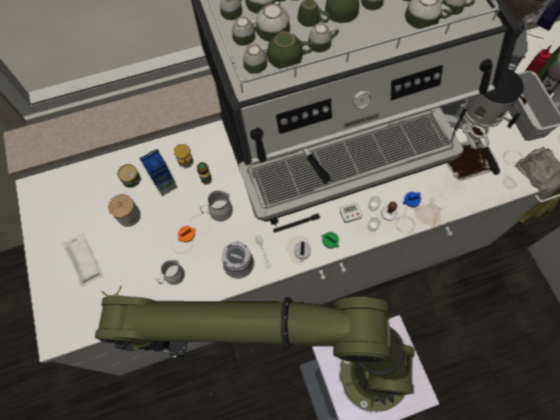

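View pics/scene0.png

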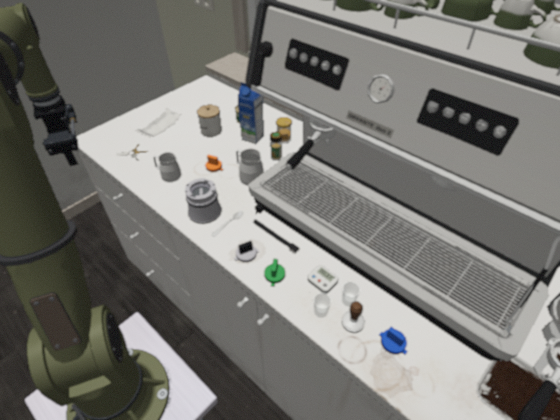

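The steel lid with a black bar at top-view (302,249), scene (247,250), fits the description. The look-alikes are orange (186,233), green (330,240) and blue (412,199). I'll confirm it in a wrist view as I pass over the grinder and the lid.

Emit:
jog_arm --pt "0 0 0 -3.8 3.7 0 8.7" --pt "0 0 0 -3.8 3.7 0 8.7" --pt "0 0 0 -3.8 3.7 0 8.7" --pt "0 0 0 -3.8 3.7 0 8.7" --pt "0 0 0 -3.8 3.7 0 8.7" --pt "0 0 0 0 0 0 8.7"

```text
t: 1.35
ee_pos: [367.7, 331.1, 223.2]
ee_rot: [0.0, 0.848, 0.53, 0.001]
wrist_force: [0.2, 0.9, 0.3]
gripper_width: 0.999
```

```bash
cat > h.py <<'E'
from plant import ctrl
import cv2, numpy as np
from scipy.spatial.transform import Rotation as R
def shot(name):
    o=ctrl.get_obs(); im=ctrl.capture('wrist'); i=ctrl.camera_info('wrist')
    T=np.eye(4); q=o['ee_rot']; T[:3,:3]=R.from_quat([q[1],q[2],q[3],q[0]]).as_matrix(); T[:3,3]=o['ee_pos']
    np.savez(f'pics/{name}.npz',M=T@i['tool_from_camera'],K=[i['fx'],i['fy'],i['cx'],i['cy']],T=T)
    cv2.imwrite(f'pics/{name}.png',im[:,:,::-1]); print(o['t'],np.round(o['ee_pos'],1),np.round(q,4)); return im
def ray(name,uv,z):
    d=np.load(f'pics/{name}.npz');fx,fy,cx,cy=d['K'];M=d['M']
    r=M[:3,:3]@np.array([(uv[0]-cx)/fx,-(uv[1]-cy)/fy,-1.]);c=M[:3,3]
    return c+r*(z-c[2])/r[2]
def proj(name,P):
    d=np.load(f'pics/{name}.npz');fx,fy,cx,cy=d['K'];M=d['M']
    p=(np.asarray(P,float)-M[:3,3])@M[:3,:3]
    return np.c_[cx+fx*p[...,0]/-p[...,2],cy-fy*p[...,1]/-p[...,2]]
E
python3 - <<'E'
from h import *
shot('g1')
for t in ('grinder_cup','half_mark','twist_lid'): print(t,[(np.round(d['position']).tolist(),round(d['score'],2)) for d in ctrl.look_for(t,'wrist')])
E
```

```text
1.35 [367.7 331.1 223.2] [4.00e-04 8.48e-01 5.30e-01 5.00e-04]
grinder_cup [([483.0, 317.0, 82.0], 0.76)]
half_mark [([482.0, 317.0, 86.0], 0.82)]
twist_lid []
```

Emit:
jog_arm --pt "0 0 0 -3.8 3.7 0 8.7" --pt "0 0 0 -3.8 3.7 0 8.7" --pt "0 0 0 -3.8 3.7 0 8.7" --pt "0 0 0 -3.8 3.7 0 8.7" --pt "0 0 0 -3.8 3.7 0 8.7" --pt "0 0 0 0 0 0 8.7"

```text
t: 2.3
ee_pos: [451.6, 81.2, 222.8]
ee_rot: [0.001, 0.847, 0.531, 0.0]
wrist_force: [-0.5, 1.0, 0.6]
gripper_width: 0.996
```

```bash
python3 - <<'E'
from h import *
shot('l1')
for t in ('twist_lid','lid_grip'): print(t,[(np.round(d['position']).tolist(),round(d['score'],2)) for d in ctrl.look_for(t,'wrist')])
a=cv2.imread('pics/g1.png');b=cv2.imread('pics/l1.png')
cv2.imwrite('pics/gl.png',cv2.resize(np.vstack([a,b])[:, :],None,fx=.71,fy=.71))
E
```

```text
2.3 [451.6  81.2 222.8] [6.000e-04 8.474e-01 5.310e-01 1.000e-04]
twist_lid [([469.0, 82.0, 22.0], 0.61), ([469.0, -23.0, 20.0], 0.57), ([495.0, 298.0, 86.0], 0.33)]
lid_grip [([467.0, 81.0, 20.0], 0.79), ([498.0, 299.0, 88.0], 0.3), ([575.0, -115.0, 21.0], 0.19)]
```

View pics/gl.png

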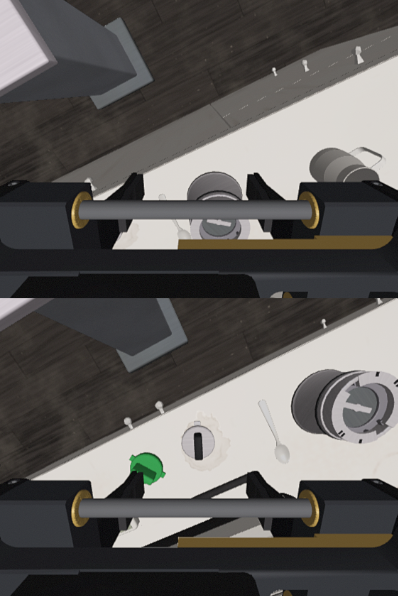

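The wrist view shows the steel lid with its black bar, with green to its left, the spoon to its right and the grinder at upper right with its gaps and marks. I'll enlarge lid and grinder.

```bash
python3 - <<'E'
from h import *
b=cv2.imread('pics/l1.png')
c1=cv2.resize(b[160:260,240:340],(400,400),interpolation=cv2.INTER_CUBIC)
c2=cv2.resize(b[80:220,405:560],(443,400),interpolation=cv2.INTER_CUBIC)
v=np.hstack([c1,c2]); cv2.imwrite('pics/c1.png',cv2.resize(v,None,fx=.94,fy=.94))
E
```

```text
(no output)
```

View pics/c1.png

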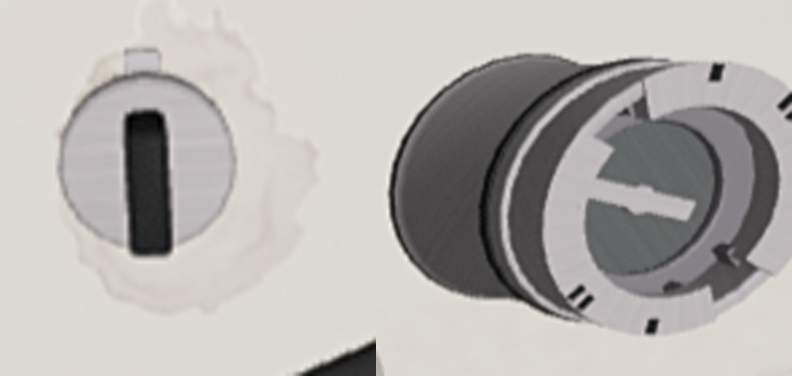

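```bash
python3 - <<'E'
from h import *
L=lambda x,y:(240+x/3.76,160+y/3.76)
G=lambda x,y:(405+(x-376)/2.687,80+y/2.687)
c=ray('l1',L(147,160),20); lug=ray('l1',L(142,50),6)
b1=ray('l1',L(147,112),55); 
print('lid',c,'lug',lug,'ang',np.degrees(np.arctan2(*(lug-c)[1::-1])),'r',np.linalg.norm((lug-c)[:2]),'barend',b1,np.degrees(np.arctan2(*(b1-c)[1::-1])),np.linalg.norm((b1-c)[:2]))
m=[ray('l1',G(*p),107) for p in ((716,72),(652,326),(788,105),(580,297))]
for k in (0,2):
  d=m[k]-m[k+1]; print('marks',m[k],m[k+1],'c',(m[k]+m[k+1])/2,'r',np.linalg.norm(d[:2])/2,'ang',np.degrees(np.arctan2(d[1],d[0])), 'gap',np.degrees(np.arctan2(d[1],d[0])+(0.77,0,1.47)[k]))
for p in ((613,150),(642,85),(710,290),(757,268)): print('gap edge',ray('l1',G(*p),106))
T=np.load('pics/l1.npz')['T']; print('toolx ang',np.degrees(np.arctan2(T[1,0],T[0,0])))
# other picture g1: seeds projection
E
```

```text
lid [471.47720446  77.22594527  20.        ] lug [438.96166684  91.07535447   6.        ] ang 156.92929133846712 r 35.34213238387421 barend [449.19095209  87.38320186  55.        ] 155.49824112026704 24.491772211341832
marks [468.00137291 325.86534447 107.        ] [545.40412011 286.81028504 107.        ] c [506.70274651 306.33781475 107.        ] r 43.348826225267025 ang 153.22588498492215 gap 197.3436352099955
marks [488.94724809 345.27855434 107.        ] [523.5061119  266.13582963 107.        ] c [506.22668    305.70719198 107.        ] r 43.17952623250287 ang 113.58921313858598 gap 197.814009022817
gap edge [478.35822967 289.82382302 106.        ]
gap edge [461.72431013 303.6242219  106.        ]
gap edge [541.70763406 309.17629901 106.        ]
gap edge [540.92562534 325.86993069 106.        ]
toolx ang 64.14699723031852
```

Emit:
jog_arm --pt "0 0 -0.03 0.5 1.85 3 8.7" --pt "0 0 0 0 0 5 8.7" --pt "0 0 0 0 0 5 8.7" --pt "0 0 0 0 0 3 8.7" --pt "0 0 0 0 0 2 8.7" --pt "0 0 0 0 0 1.2 8.7" --pt "0 0 0 0 0 0.5 8.7" --pt "0 0 0 0 0 0 8.7"

```text
t: 3.45
ee_pos: [469.4, 81.2, 25.8]
ee_rot: [0.0, 0.838, 0.546, 0.0]
wrist_force: [-0.2, -0.6, -0.4]
gripper_width: 0.999
```

```bash
python3 - <<'E'
from h import *
shot('l2'); o=ctrl.get_obs(); print(np.round(o['joint_pos'],2),o['wrist_force'])
b=cv2.imread('pics/l2.png'); cv2.imwrite('pics/l2c.png',cv2.resize(b[150:330,150:420],None,fx=2.9,fy=2.9))
E
```

```text
3.45 [469.4  81.2  25.8] [0.000e+00 8.376e-01 5.463e-01 2.000e-04]
[-0.59  0.16  0.39  2.09 -0.08  0.9   1.  ] [-0.9428963  -0.26488433 -0.29050301]
```

View pics/l2c.png

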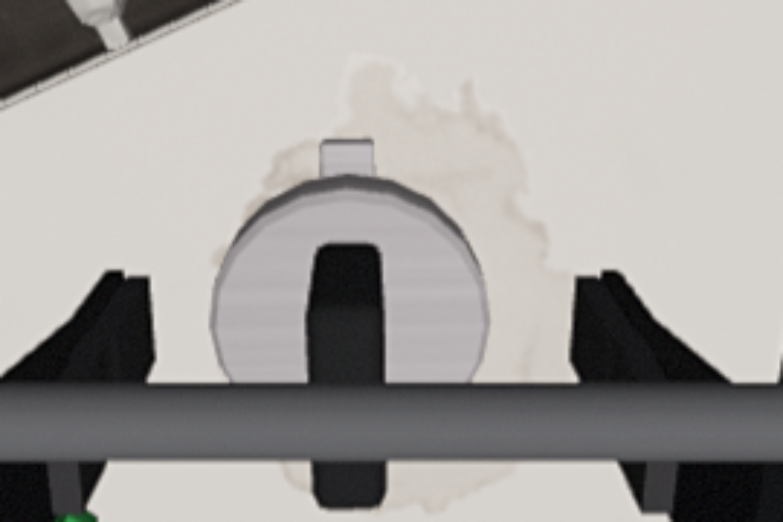

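```bash
python3 - <<'E'
from h import *
P=lambda x,y:(150+x/2.9,150+y/2.9)
d=np.load('pics/l2.npz');T=d['T']
t=lambda p:np.round(T[:3,:3].T@(p-T[:3,3]),1)
for n,p,z in (('lugend',(347,140),3),('lugroot',(347,177),6),('discL',(211,325),20),('discR',(488,325),20),('bar back top',(347,305),55),('bar front',(349,508),55),('bar back L',(322,248),20),('bar back R',(375,248),20)):
    print(n,t(ray('l2',P(*p),z)))
E
```

```text
lugend [ -3.6 -31.6  22.8]
lugroot [ -3.6 -23.9  19.8]
discL [-32.8   5.3   5.8]
discR [27.   5.2  5.8]
bar back top [ -2.8 -15.8 -29.2]
bar front [ -2.6  24.8 -29.2]
bar back L [ -8.6 -12.5   5.8]
bar back R [  2.5 -12.5   5.8]
```

Emit:
jog_arm --pt "0 0 0 -0.1 0 0 5" --pt "0 0 0 0 0 0 2" --pt "0 0 0 0 0 0 0" --pt "0 0 0 0 0 0 0" --pt "0 0 0 0 0 0 0" --pt "0 0 0 0 0 0 0" --force 40

```text
t: 4.25
ee_pos: [468.7, 79.7, 25.6]
ee_rot: [0.0, 0.838, 0.546, 0.0]
wrist_force: [-0.4, -0.3, 0.1]
gripper_width: 0.406
```

Emit:
jog_arm --pt "0 0 0 -0.15 0.52 0 0" --pt "0 0 0 0 0 0 0" --pt "0 0 0 0 0 0 0" --pt "0 0 0 0 0 0 0" --pt "0 0 0 0 0 0 0"

```text
t: 4.88
ee_pos: [473.1, 76.2, 25.7]
ee_rot: [0.0, 0.838, 0.546, 0.0]
wrist_force: [0.5, -0.2, 0.3]
gripper_width: 0.153
```

Emit:
jog_arm --pt "0 0 0 0 0 -3 0" --pt "0 0 0 0 0 -6 0" --pt "0 0 0 0 0 -6 0" --pt "0 0 0 4.9 0.6 0 0" --pt "0 0 0 4.9 0.6 0 0" --pt "0 0 0 4.9 0.6 0 0" --pt "0 0 -0.18 0 0 0 0" --pt "0 0 -0.18 0 0 0 0"

```text
t: 5.88
ee_pos: [547.8, 204.1, 174.2]
ee_rot: [-0.0, 0.724, 0.69, -0.002]
wrist_force: [-0.1, -0.6, -1.6]
gripper_width: 0.151
```

Emit:
jog_arm --pt "0 0 -0.18 0 0 0 0" --pt "0 0 -0.18 0 0 0 0" --pt "0 0 0 0 0 0 0" --pt "0 0 0 0 0 0 0"

```text
t: 6.38
ee_pos: [548.3, 203.4, 175.2]
ee_rot: [-0.0, 0.593, 0.805, -0.0]
wrist_force: [0.1, 0.6, -1.9]
gripper_width: 0.157
```

```bash
python3 - <<'E'
from h import *
shot('g2'); o=ctrl.get_obs(); print(np.round(o['joint_pos'],2),o['wrist_force'],o['gripper_width'])
b=cv2.imread('pics/g2.png'); cv2.imwrite('pics/g2c.png',cv2.resize(b[120:320,210:530],None,fx=2.5,fy=2.5,interpolation=cv2.INTER_CUBIC))
E
```

```text
6.375 [548.3 203.4 175.2] [-3.000e-04  5.930e-01  8.052e-01 -4.000e-04]
[-0.63  0.21  0.26  1.69 -0.06  1.25  1.52] [-0.01905048  0.27132426 -2.18018629] 0.15749726640433626
```

View pics/g2c.png

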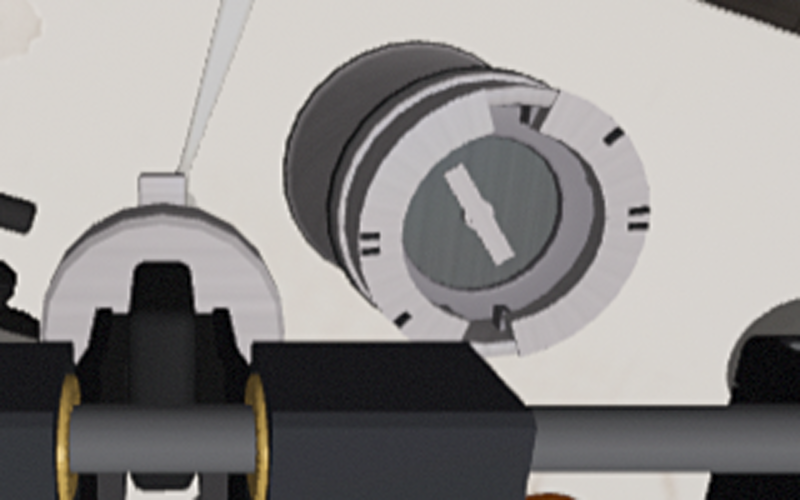

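```bash
python3 - <<'E'
from h import *
P=lambda x,y:(210+x/2.5,120+y/2.5)
T=np.load('pics/g2.npz')['T']
t=lambda p:T[:3,:3].T@(p-T[:3,3]); rnd=lambda v:np.round(v,1).tolist()
u=175.2-25.7
for n,p,z in (('lugend bottom',(162,173),3),('lugroot',(162,206),6),('discL',(43,330),20),('discR',(283,330),20),('lugL',(139,190),5),('lugR',(186,190),5),('bar back L',(136,266),20),('bar back R',(190,266),20)):
    print(n,rnd(t(ray('g2',P(*p),u+z))))
m=[ray('g2',P(*p),107) for p in ((613,135),(403,320),(638,218),(370,244))]
for k in (0,2):
  d=m[k]-m[k+1];c=(m[k]+m[k+1])/2; print('c',rnd(c),'tool',rnd(t(c)),'r',np.linalg.norm(d[:2])/2,'gap ang',np.degrees(np.arctan2(d[1],d[0])+(0.77,0,1.47)[k])%180)
e=[ray('g2',P(*p),106) for p in ((495,130),(540,135))]
print('gap mid',rnd((e[0]+e[1])/2))
print('lugline ang (tool y)',np.degrees(np.arctan2(T[1,1],T[0,1]))%180)
E
```

```text
lugend bottom [-0.6, -38.1, 22.7]
lugroot [-0.5, -30.2, 19.7]
discL [-30.0, -2.1, 5.7]
discR [29.4, -2.2, 5.7]
lugL [-6.4, -34.1, 20.7]
lugR [5.6, -34.1, 20.7]
bar back L [-6.8, -18.9, 5.7]
bar back R [6.2, -18.9, 5.7]
c [506.8, 306.7, 107.0] tool [111.0, -9.0, 68.2] r 43.47110206820445 gap ang 17.760381506340877
c [506.9, 306.5, 107.0] tool [110.7, -8.9, 68.2] r 43.30710295509918 gap ang 17.403290926399023
gap mid [476.0, 297.6, 106.0]
lugline ang (tool y) 17.264170233251036
```

Emit:
jog_arm --pt "0 0 -0.005 3.7 -0.29 0 0" --pt "0 0 0 3.7 -0.29 0 0" --pt "0 0 0 3.7 -0.29 0 0" --pt "0 0 0 0 0 1.7 0" --pt "0 0 0 0 0 1.7 0" --pt "0 0 0 0 0 0 0" --pt "0 0 0 0 0 0 0"

```text
t: 7.3
ee_pos: [507.5, 305.5, 141.7]
ee_rot: [0.0, 0.591, 0.807, -0.0]
wrist_force: [1.0, 0.5, -0.9]
gripper_width: 0.161
```

```bash
python3 - <<'E'
from h import *
shot('g3'); o=ctrl.get_obs(); print(o['wrist_force'],o['torque'],o['gripper_width'])
b=cv2.imread('pics/g3.png'); cv2.imwrite('pics/g3c.png',cv2.resize(b[150:350,150:420],None,fx=2.9,fy=2.9,interpolation=cv2.INTER_CUBIC))
E
```

```text
7.3 [507.5 305.5 141.7] [ 2.000e-04  5.906e-01  8.069e-01 -0.000e+00]
[ 0.49051039 -0.29715901 -1.33364516] [ 0.08326013 -0.01008339  0.05649933] 0.15680823888322565
```

View pics/g3c.png

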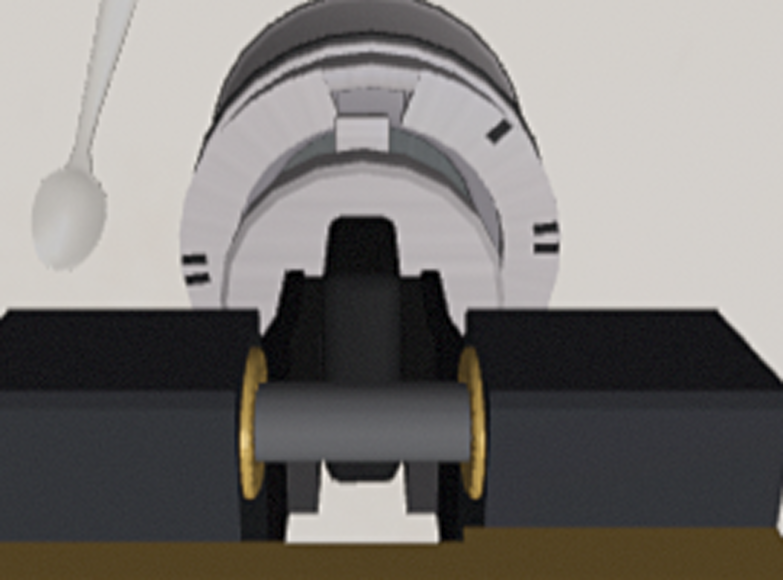

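Emit:
jog_arm --pt "0 0 0 0.17 0 0.4 0" --pt "0 0 0 0 0 0.5 0" --pt "0 0 0 0 0 0.5 0" --pt "0 0 0 0 0 0.3 0" --pt "0 0 0 0 0 0 0"

```text
t: 7.98
ee_pos: [506.1, 308.0, 124.1]
ee_rot: [-0.0, 0.59, 0.808, -0.0]
wrist_force: [-0.5, -0.7, -1.6]
gripper_width: 0.159
```

Emit:
jog_arm --pt "0 0 0 0 0 0.3 0" --pt "0 0 0 0 0 0.3 0" --pt "0 0 0 0 0 0.2 0" --pt "0 0 0 0 0 0 0"

```text
t: 8.48
ee_pos: [506.1, 308.3, 116.3]
ee_rot: [-0.0, 0.59, 0.808, -0.0]
wrist_force: [0.8, -1.2, -0.4]
gripper_width: 0.157
```

Emit:
jog_arm --pt "0 0 0 0 0 0.15 0" --pt "0 0 0 0 0 0.1 0" --pt "0 0 0 0 0 0 0" --pt "0 0 0 0 0 0 0"

```text
t: 8.98
ee_pos: [506.4, 308.4, 114.7]
ee_rot: [0.0, 0.59, 0.808, 0.0]
wrist_force: [-1.9, -0.7, 3.2]
gripper_width: 0.157
```

Emit:
jog_arm --pt "0 0 0 0 0 0.1 0" --pt "0 0 0.1 0 0 0 0" --pt "0 0 0.1 0 0 0 0" --pt "0 0 0.1 0 0 0 0" --pt "0 0 0.1 0 0 0 0" --pt "0 0 0 0 0 0 0"

```text
t: 9.72
ee_pos: [506.9, 308.3, 114.6]
ee_rot: [0.0, 0.739, 0.674, 0.001]
wrist_force: [-2.5, -1.5, 8.7]
gripper_width: 0.154
```

```bash
python3 - <<'E'
from h import *
o=ctrl.get_obs(); q=o['ee_rot'];print(o['t'],o['ee_pos'],np.degrees(2*np.arctan2(q[2],q[1])),o['wrist_force'],o['torque'],o['gripper_width'],o['joint_pos'])
E
```

```text
9.725 [506.90604172 308.34537483 114.64042722] 84.7596577613572 [-2.45448674 -1.52306478  8.68229905] [-0.44458509  0.61788909  0.11405561] 0.15413094405130598 [-0.79373739  0.27637901  0.23706632  1.73918251 -0.07071595  1.13277723
  0.9439169 ]
```

Emit:
jog_arm --pt "0 0 0.1 0 0 0 0" --pt "0 0 0.1 0 0 0 0" --pt "0 0 0.1 0 0 0 0" --pt "0 0 0.07 0 0 0 0" --pt "0 0 0 0 0 0 0" --pt "0 0 0 0 0 0 0"

```text
t: 10.48
ee_pos: [507.3, 308.2, 114.7]
ee_rot: [0.0, 0.85, 0.527, 0.001]
wrist_force: [-1.3, -2.4, 8.1]
gripper_width: 0.157
```

```bash
python3 - <<'E'
from h import *
o=ctrl.get_obs(); q=o['ee_rot'];print(np.degrees(2*np.arctan2(q[2],q[1])),o['wrist_force'],o['torque'],o['gripper_width'])
shot('g4')
b=cv2.imread('pics/g4.png'); cv2.imwrite('pics/g4c.png',cv2.resize(b[120:320,150:420],None,fx=2.9,fy=2.9,interpolation=cv2.INTER_CUBIC))
E
```

```text
63.60540888226906 [-1.30805408 -2.41023944  8.10237726] [-0.51240559  0.4671668   0.15271427] 0.157146395986815
10.475 [507.3 308.2 114.7] [2.000e-04 8.499e-01 5.270e-01 1.000e-03]
```

View pics/g4c.png

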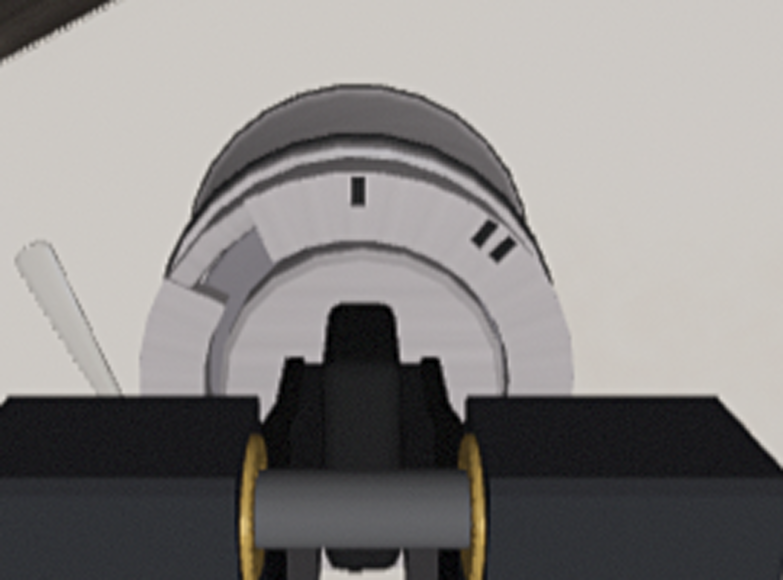

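The bar (360,310 in the crop) lines up with the single mark (358,190). The lug is out of the gap and under the lip, and the lid is down. I'll let it settle and hand in.

Emit:
jog_arm --pt "0 0 0 0 0 0 0" --pt "0 0 0 0 0 0 0"

```text
t: 10.78
ee_pos: [507.3, 308.1, 114.7]
ee_rot: [0.0, 0.85, 0.527, 0.001]
wrist_force: [-2.3, -1.3, 8.8]
gripper_width: 0.155
```

```bash
python3 - <<'E'
from h import *
o=ctrl.get_obs(); q=o['ee_rot'];print(np.degrees(2*np.arctan2(q[2],q[1])),o['ee_pos'],o['wrist_force'],o['torque'],o['gripper_width'],np.abs(o['joint_velocities']).max())
print(ctrl.finish_job())
E
```

```text
63.598171677952834 [507.27973453 308.13491359 114.66613204] [-2.31405235 -1.25563074  8.81889367] [-0.48512421  0.51547953  0.11927007] 0.15489213774476238 0.002702457873944899
the job is handed in; nothing more can be done
None
```

I fitted the steel lid and twisted it clockwise to the half mark. I handed the job in at about 10.8 s with the gripper still holding the lid down. No verdict is reported, so success is judged only from my own readings.

- **Insertion:** I lowered the lid through the gaps with no resistance. It stopped with the tool at 114.7 mm, the height I worked out for a fully seated lid, and it was not yet twisted there.
- **Twist:** The tool turned 0.77 rad, which puts the ring at about 0.7 rad. I cannot read the ring joint directly. In the last picture the grip bar points at the single mark.
- **Hold:** The arm stood still, pressing down with about 9 N. The wrist moment was about 0.12 N m, which matches the spring. The fingers were stopped on the bar at 13.5 mm, with the grip force set to 40 N.
- **Disagreement:** The tool read about 1.6 mm off the grinder centre I measured from the pictures, within calibration error and the 5 mm limit.
- **Not checked:** I took no final look at every bystander. The teaspoon was still in view beside the grinder in the last picture. I saw no sign of contact with anything else.

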